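# Turn over the cup and knock out the brass ring

## Task

Two turnover jigs stand on the jeweller's bench. In the one whose cup holds the brass-coloured ring, swing the cup arm by its black side handle all the way over until the cup hangs upside down over the white tray, with the ring still stuck in it; then tap the red knock-out button on the back of the cup right down so that the ring drops into the tray. Leave the cup turned over, and leave the jig with the grey steel ring and the other things on the bench alone.

Things in the scene. Friction and masses are not known exactly. Their poses are not given: they have to be found in the camera images.
- jigA_hinge (a point): Hinge axis of the jig with the BRASS ring, midway between its steel posts, 85 mm above the bench. Fixed axes: x level, from the cup at the start towards the tray; y along the hinge; z up. Jig fixed: wooden base 235 x 100 mm, posts 100 mm high, outer faces 36 mm either side in y.
- jigA_cup (a joint): Angle of its cup arm about the hinge's y: 0 = cup upright, arm level towards -x; pi = stop, arm level towards +x, cup upside down over the tray. Stiff: stays where left, moves with 2 to 6 N at the handle. Aluminium bar 44 mm wide, 10 mm thick (top level with the hinge at 0); dark cup, 44 mm across, 33 mm bore, rim 18 mm above the bar, centred 50 mm from the hinge.
- jigA_handle (a point): Middle of its black handle: round, freely spinning grip, 12 mm thick, 56 mm long, parallel to the hinge on its -y side, an 18 mm flange at the end. From the hinge point: x -92, y -54, z -5 mm at joint 0; x +92, y -54, z +5 mm at pi. Can be pinched from above, fingers closing along the hinge's x, all the way round; both sides are free.
- jigA_button (a point): Centre of the outer face of that jig's red knock-out button (24 mm diameter, 14 mm proud of the back of the arm). At joint 0 it faces down, 24 mm under the hinge axis, 50 mm from it; at pi it is on top, at x +50, y 0, z +24 mm from the hinge point.
- jigA_pin (a joint): Travel of that red button: 0 = out, 0.008 m = pressed right down. Springs back by itself. Pressing it right down against its spring and the stuck ring takes up to about 7 N.
- jigA_ring_center (a point): Centre of the BRASS ring: 30 mm outside, 20 mm inside diameter, 10 mm high, three ribs, 34 g. It starts seated in the cup, gripped by spring balls: it does not fall out when the cup is turned over, only when the button is pushed right down.
- jigA_seat (a point): Point in that jig's cup, moving with it, where the centre of the ring is while stuck: 50 mm from the hinge axis, 6 mm above the bar's face.
- jigA_tray (a point): Middle of the inner floor of that jig's white tray (110 x 88 mm inside, walls 22 mm high inside), 74 mm in x beyond the hinge and 12 mm above the bench. Axes as the hinge's.
- jigB_cup (a joint): Cup arm angle of the other jig, built alike, which holds the grey STEEL ring: to be left at 0.
- jigB: The other jig, with the steel ring; origin on the bench under the middle of its hinge, axes as the first one's.
- tumbler: Bystander: glass tumbler, 72 mm across, 100 mm high; origin under its middle.
- hammer: Bystander: small hammer lying on the bench.

How it is judged:
By the outcome, as a careful person would: the job done as asked, in the order asked, and still so for the second after the job is handed in, with the robot touching nothing.
It also fails if it takes over 51 s, if anything falls off the work surface, if the arm or the gripper's body presses on something with over 40 N, if the wrist force passes 120 N, or if a joint passes its speed limit or range.

## Robot

A 6-joint arm with a two-finger parallel gripper is mounted at the origin on the work surface. World frame = base frame: x ahead of the robot, y to its left, z up, the work surface at z = 0. Lengths are in mm, angles in rad, forces in N, time in s.
With the tool pointing down it reaches from about 350 to 975 mm from the base axis. Payload 7.1 kg.
Tool frame: the origin (TCP) lies midway between the tips of the shut fingers; the grasp point (between the pads) lies 19 mm behind it; z points along the fingers, y is the line along which they close (so a half turn about z gives the same grasp; the last joint's range is limited). The gripper opens to 88 mm and grips with 3 to 60 N. Pads are 20 mm wide; open, the fingers measure 115 mm over their backs; the gripper's body (75 mm by 178 mm) begins 61 mm behind the grasp point.
Start: joints at [1.314, 0.423, 1.63, -0, 1.089, -0.019], TCP at [147.197, 607.403, 222.675] pointing down, gripper open.
Joint ranges: [-3, 3], [-0.9, 2.11], [0.09, 2.58], [-1.31, 4.45], [0.11, 2.69], [-2.54, 2.54]. Speed limits (rad/s): [2.39, 2.39, 3.01, 3.14, 3.14, 3.14].

## Interface

Orientations are given as a rotation vector (axis times angle).
In Python, from workcell import ctrl gives the robot as it stands.
- The arm moves only by the shell command python3 -m inch 'ROWS' [OPENING]. ROWS is JSON, a list of rows, each an object with "xyz": the shift along the tool's x, y, z in mm, a list of three; "rot": the turn, a rotation vector about the tool's x, y, z in rad, a list of three. In form: [{"xyz": [dx, dy, dz], "rot": [ax, ay, az]}, ...]. A call has 1 to 12 rows; each row is the pose to reach, as a shift and turn from the pose commanded when the call began, along the tool's axes at that moment; what a row does not reach only later rows make up. A row lasts 1/12 s, in which the tool goes at most 41.7 mm and 7.16 degrees, less where a joint would pass 70% of its speed; a pose out of reach is approached as far as the arm can. A call with a gripper value outside its range is refused whole. OPENING is the closure in counts, from 0 (fully open) to 255 (shut), set as the call begins (- or left out, the last holds). The fingers move at their own pace and stop on an object; the grip force is fixed at half the most. Time passes only in rows, so rows that repeat a pose let the fingers close. It gives the time, the measured TCP pose, the force, the opening and the grip force at its end, in the units of the state.
- ctrl.get_obs(): the state, without advancing time (a new reading comes with each control period).
- ctrl.get_image(name): name is "side" or "top" or "wrist"; returns the picture (480x640x3 uint8, red, green, blue); there is no depth.
- ctrl.camera_model(name): a dict with "fx", "fy", "cx", "cy" (pixels), "position" and "attitude" of the camera in the world. Camera axes: x right, y up, looking along -z (the intrinsics and any distortion apply to the point x, -y, -z); pixel columns grow to the right and rows downward; lengths in mm; the calibration is good to about 2 mm. A picture is of the moment at which its call begins: read the wrist's pose just before it. camera_model takes no time and is no camera call; for the wrist camera it gives the pose at the moment of the call.
- ctrl.close_job(): hands the job in; it is judged then, once.
The state is a dict: "t": time; "qpos": joint angles; "qvel": joint speeds; "joint_torque": joint torques, N m; "ee_pos": TCP position; "orientation": TCP orientation; "ft_force": force on the tool from outside, world axes, zero at the start; "moment": the same for the moment, N m; "width": finger opening in mm; "grasp_force": force on a finger pad.
Only numpy, scipy, OpenCV 4.12 (cv2) and the standard library are available. Lean on these libraries where they do the work, as an engineer would, in place of code of your own. Each camera call takes 0.05 s, during which the arm holds its last target. There are 200 camera calls.

## Working session

There is one attempt and no reset: what is moved stays moved. The work goes in short steps, Python scripts to look and compute and a shell command to move; the robot and the scene stay as the last step left them, time stands still between calls to the robot, and variables do not carry over. Pictures are saved under pics/ and viewed, at most 10 in all, crops included, and the job is handed in when it is done.

```bash
mkdir -p pics; ls; python3 - <<'E'
from workcell import ctrl
import cv2
for n in("top","side"):
    im=ctrl.get_image(n); cv2.imwrite(f"pics/{n}0.png",im[:,:,::-1]); m=ctrl.camera_model(n); print(n,m)
o=ctrl.get_obs(); print(o['t'],o['ee_pos'],o['orientation'],o['width'])
E
```

```text
pics
top {'fx': 521.2257502375011, 'fy': 521.2257502375011, 'cx': 316.3563259760053, 'cy': 242.68077177227778, 'position': array([ 392.66739678,  -28.92738579, 1143.40584611]), 'attitude': array([ 0.12372447, -0.11296383, -1.55766155])}
side {'fx': 514.6126399931926, 'fy': 514.6126399931926, 'cx': 313.4440108176843, 'cy': 248.39819481496966, 'position': array([ 207.83996234, -882.29703653,  793.66620693]), 'attitude': array([ 0.91736882, -0.19247646, -0.33343263])}
0.1 [147.07600318 606.96575264 222.00112155] [-3.72633106e-01 -3.11922349e+00  2.04368725e-03] 87.6523463367859
```

View pics/top0.png

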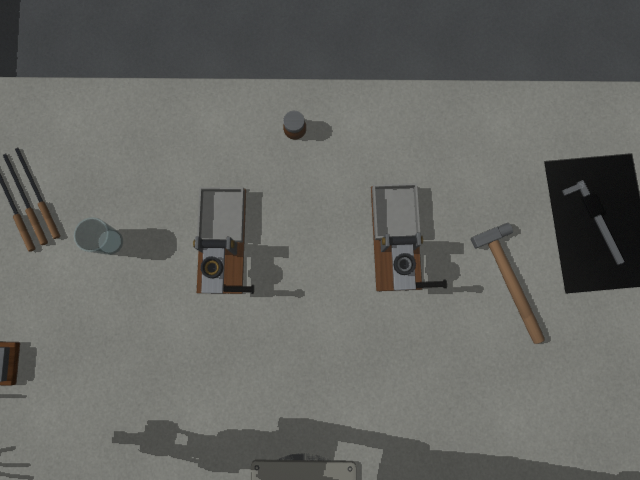

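View pics/side0.png

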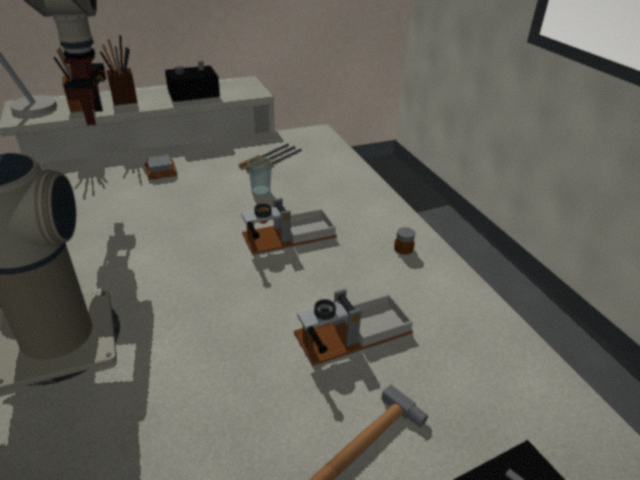

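The left jig (cup at about 212,267 in the top view) looks to have the brass ring, and its tray is up-image (+x). I'll zoom in to confirm.

```bash
python3 - <<'E'
import cv2,numpy as np
a=cv2.imread("pics/top0.png")
l=cv2.resize(a[180:305,185:265],None,fx=4.8,fy=4.8,interpolation=cv2.INTER_CUBIC)
r=cv2.resize(a[180:305,365:455][:, :83],None,fx=4.8,fy=4.8,interpolation=cv2.INTER_CUBIC)
cv2.imwrite("pics/z.png",np.clip(np.hstack([l,r])*1.3,0,255).astype('uint8')); print(l.shape,r.shape)
E
```

```text
(600, 384, 3) (600, 398, 3)
```

View pics/z.png

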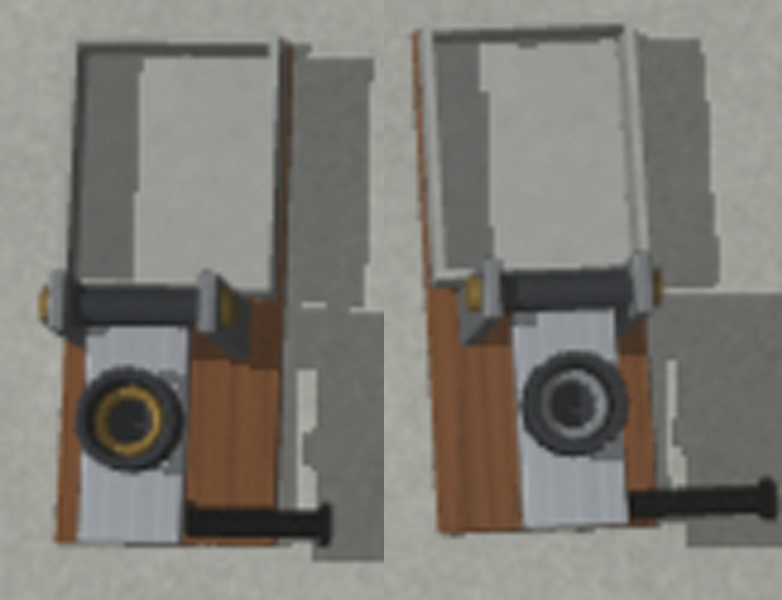

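Confirmed: the brass ring is in the left jig and the steel ring in the right. Next I'll fit the jig pose from these features.

```bash
cat > h.py <<'E'
import numpy as np
from scipy.spatial.transform import Rotation as R
from scipy.optimize import least_squares
def proj(m,P):
    p=(np.atleast_2d(P)-m['position'])@R.from_rotvec(m['attitude']).as_matrix()
    return np.c_[m['cx']+m['fx']*p[:,0]/-p[:,2], m['cy']+m['fy']*p[:,1]/p[:,2]]
def jig(v,L):
    L=np.array(L,float); c,s=np.cos(v[2]),np.sin(v[2])
    return np.c_[v[0]+c*L[:,0]-s*L[:,1], v[1]+s*L[:,0]+c*L[:,1], L[:,2]]
E
python3 - <<'E'
from h import *
from workcell import ctrl
m=ctrl.camera_model("top")
L=[[-50,0,103],[-92,-82,80],[-92,-26,80],[129,44,34],[129,-44,34],[19,-44,34],[0,36,100],[0,-36,100]]
px=np.array([[128,418],[327,524],[187,521],[83,52],[271,52],[269,290],[48,300],[215,303]])/4.8+[185,180]
f=lambda v:(proj(m,jig(v,L))-px).ravel()
r=least_squares(f,[400,220,0],loss='soft_l1'); print(r.x,np.round(f(r.x).reshape(-1,2),1).tolist())
print(jig(r.x,[[-92,-54,80],[92,-54,90],[50,0,109]]))
o=ctrl.get_obs(); print(R.from_rotvec(o['orientation']).as_matrix().round(3), ctrl.camera_model("wrist"))
E
```

```text
[ 5.48502800e+02  1.88951548e+02 -9.61567184e-03] [[-0.4, 0.4], [-0.4, 0.8], [1.3, 0.9], [-0.5, -1.8], [0.5, -1.1], [-1.2, -1.1], [0.1, 0.2], [0.8, 0.3]]
[[455.98781465 135.83867276  80.        ]
 [639.97930829 134.0694164   90.        ]
 [598.50048823 188.47077197 109.        ]]
[[-0.972  0.236 -0.   ]
 [ 0.236  0.972 -0.001]
 [ 0.    -0.001 -1.   ]] {'fx': 413.7128103051095, 'fy': 413.7128103051095, 'cx': 323.63704415614177, 'cy': 246.3347897054599, 'position': array([ 81.48566785, 622.6194222 , 384.71563104]), 'attitude': array([-0.21413114, -0.16629509,  1.32489273])}
```

```bash
python3 -m inch '[{"xyz":[-33,-31,2],"rot":[0,0,0.112]},{"xyz":[-66,-62,4],"rot":[0,0,0.224]},{"xyz":[-99,-93,5],"rot":[0,0,0.336]},{"xyz":[-132,-124,7],"rot":[0,0,0.448]},{"xyz":[-165,-155,9],"rot":[0,0,0.56]},{"xyz":[-198,-186,10],"rot":[0,0,0.672]},{"xyz":[-225,-212,11],"rot":[0,0,0.784]},{"xyz":[-250,-237,12],"rot":[0,0,0.896]},{"xyz":[-276,-261,14],"rot":[0,0,1.008]},{"xyz":[-302,-286,15],"rot":[0,0,1.12]},{"xyz":[-328,-310,16],"rot":[0,0,1.232]},{"xyz":[-354,-335,17],"rot":[0,0,1.343]}]' 0; python3 -m inch '[{"xyz":[0,0,0],"rot":[0,0,0]},{"xyz":[0,0,0],"rot":[0,0,0]}]'
```

```text
t: 1.1
ee_pos: [412.9, 196.6, 205.6]
orientation: [-2.239, -2.204, 0.0]
ft_force: [-0.2, 0.3, -0.1]
width: 87.6
grasp_force: 0.0
t: 1.27
ee_pos: [412.9, 196.9, 205.5]
orientation: [-2.236, -2.206, 0.001]
ft_force: [-0.5, 0.9, -0.0]
width: 87.6
grasp_force: 0.0
```

```bash
python3 -m inch '[{"xyz":[-30,20,0],"rot":[0,0,0]},{"xyz":[-52,34,0],"rot":[0,0,0]},{"xyz":[-67,43,0],"rot":[0,0,0]},{"xyz":[-67,43,0],"rot":[0,0,0]},{"xyz":[-67,43,0],"rot":[0,0,0]}]'
python3 - <<'E'
from h import *
from workcell import ctrl
import cv2
m=ctrl.camera_model("wrist"); a=ctrl.get_image("wrist")[:,:,::-1].copy()
v=[548.5,188.95,-.0096]
for p in proj(m,jig(v,[[-92,-26,80],[-92,-54,80],[-92,-82,80],[-50,0,103]])): print(p.round(1)); cv2.circle(a,tuple(int(t) for t in p),3,(0,255,0),-1)
cv2.imwrite("pics/w1.png",a)
E
```

```text
t: 1.68
ee_pos: [454.2, 131.6, 205.5]
orientation: [-2.232, -2.21, 0.001]
ft_force: [-0.3, -0.8, -0.1]
width: 87.9
grasp_force: 0.0
[326.1 191.9]
[326.1 231.3]
[326.  268.8]
[393.4 154.7]
```

View pics/w1.png

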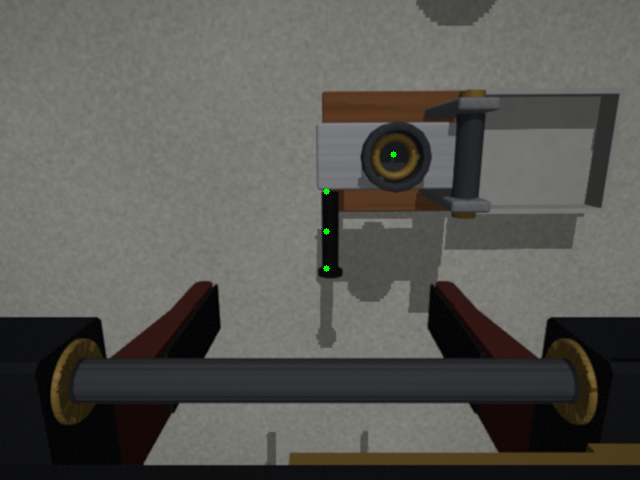

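The wrist view matches the fit to within about 3 px: the handle axis is at u≈330 against the predicted 326. So I'll shift +2 mm in x and −1.5 mm in y, then descend and pinch.

```bash
python3 -m inch '[{"xyz":[-4,4,30],"rot":[0,0,0]},{"xyz":[-4,4,65],"rot":[0,0,0]},{"xyz":[-4,4,95],"rot":[0,0,0]},{"xyz":[-4,4,120],"rot":[0,0,0]},{"xyz":[-4,4,136],"rot":[0,0,0]},{"xyz":[-4,4,144],"rot":[0,0,0]},{"xyz":[-4,4,144],"rot":[0,0,0]},{"xyz":[-4,4,144],"rot":[0,0,0]}]'
python3 -m inch '[{"xyz":[0,0,0],"rot":[0,0,0]},{"xyz":[0,0,0],"rot":[0,0,0]},{"xyz":[0,0,0],"rot":[0,0,0]},{"xyz":[0,0,0],"rot":[0,0,0]},{"xyz":[0,0,0],"rot":[0,0,0]},{"xyz":[0,0,0],"rot":[0,0,0]},{"xyz":[0,0,0],"rot":[0,0,0]},{"xyz":[0,0,0],"rot":[0,0,0]},{"xyz":[0,0,0],"rot":[0,0,0]},{"xyz":[0,0,0],"rot":[0,0,0]}]' 255
```

```text
t: 2.4
ee_pos: [458.4, 127.8, 61.9]
orientation: [-2.231, -2.212, 0.0]
ft_force: [1.0, 0.1, 1.3]
width: 87.7
grasp_force: 0.0
t: 3.23
ee_pos: [458.6, 127.0, 61.6]
orientation: [-2.232, -2.21, 0.0]
ft_force: [-0.2, 0.3, 0.2]
width: 24.3
grasp_force: 0.0
```

```bash
python3 -m inch '[{"xyz":[0,0,0],"rot":[0,0,0]},{"xyz":[0,0,0],"rot":[0,0,0]},{"xyz":[0,0,0],"rot":[0,0,0]},{"xyz":[0,0,0],"rot":[0,0,0]}]'
python3 - <<'E'
import numpy as np
# tool y=+x, z=-up ; offsets along arc
for d in range(0,181,6):
    t=np.radians(d);print(d,round(-92*np.cos(t)-5*np.sin(t)+92),-round(92*np.sin(t)-5*np.cos(t)+5),end=' | ')
E
```

```text
t: 3.57
ee_pos: [458.6, 127.0, 61.7]
orientation: [-2.232, -2.21, 0.0]
ft_force: [-0.8, -0.5, -0.7]
width: 10.9
grasp_force: 30.0
0 0 0 | 6 0 -10 | 12 1 -19 | 18 3 -29 | 24 6 -38 | 30 10 -47 | 36 15 -55 | 42 20 -63 | 48 27 -70 | 54 34 -76 | 60 42 -82 | 66 50 -87 | 72 59 -91 | 78 68 -94 | 84 77 -96 | 90 87 -97 | 96 97 -97 | 102 106 -96 | 108 116 -94 | 114 125 -91 | 120 134 -87 | 126 142 -82 | 132 150 -77 | 138 157 -70 | 144 163 -63 | 150 169 -55 | 156 174 -47 | 162 178 -38 | 168 181 -29 | 174 183 -20 | 180 184 -10 |
```

```bash
python3 -m inch '[{"xyz":[0,0,-10],"rot":[0,0,0]},{"xyz":[0,1,-19],"rot":[0,0,0]},{"xyz":[0,3,-29],"rot":[0,0,0]},{"xyz":[0,6,-38],"rot":[0,0,0]},{"xyz":[0,10,-47],"rot":[0,0,0]},{"xyz":[0,15,-55],"rot":[0,0,0]},{"xyz":[0,20,-63],"rot":[0,0,0]},{"xyz":[0,27,-70],"rot":[0,0,0]},{"xyz":[0,34,-76],"rot":[0,0,0]},{"xyz":[0,42,-82],"rot":[0,0,0]},{"xyz":[0,50,-87],"rot":[0,0,0]},{"xyz":[0,59,-91],"rot":[0,0,0]}]'
```

```text
t: 4.57
ee_pos: [517.8, 126.7, 153.0]
orientation: [-2.232, -2.209, 0.001]
ft_force: [-0.2, 5.6, -6.1]
width: 11.3
grasp_force: 30.0
```

```bash
python3 -m inch '[{"xyz":[0,9,-3],"rot":[0,0,0]},{"xyz":[0,18,-5],"rot":[0,0,0]},{"xyz":[0,28,-6],"rot":[0,0,0]},{"xyz":[0,38,-6],"rot":[0,0,0]},{"xyz":[0,47,-5],"rot":[0,0,0]},{"xyz":[0,57,-3],"rot":[0,0,0]},{"xyz":[0,66,0],"rot":[0,0,0]},{"xyz":[0,75,4],"rot":[0,0,0]},{"xyz":[0,83,9],"rot":[0,0,0]},{"xyz":[0,91,14],"rot":[0,0,0]},{"xyz":[0,98,21],"rot":[0,0,0]},{"xyz":[0,104,28],"rot":[0,0,0]}]'
```

```text
t: 5.57
ee_pos: [622.2, 126.3, 124.7]
orientation: [-2.232, -2.209, -0.001]
ft_force: [-2.6, 7.1, -0.2]
width: 10.7
grasp_force: 30.0
```

```bash
python3 -m inch '[{"xyz":[0,6,8],"rot":[0,0,0]},{"xyz":[0,11,16],"rot":[0,0,0]},{"xyz":[0,15,25],"rot":[0,0,0]},{"xyz":[0,18,34],"rot":[0,0,0]},{"xyz":[0,20,43],"rot":[0,0,0]},{"xyz":[0,21,50],"rot":[0,0,0]},{"xyz":[0,21,54],"rot":[0,0,0]},{"xyz":[0,21,54],"rot":[0,0,0]},{"xyz":[0,21,54],"rot":[0,0,0]}]'
```

```text
t: 6.32
ee_pos: [642.7, 126.2, 71.3]
orientation: [-2.231, -2.209, -0.0]
ft_force: [-4.7, 7.4, 2.7]
width: 10.9
grasp_force: 30.0
```

```bash
python3 -m inch '[{"xyz":[0,0,1],"rot":[0,0,0]},{"xyz":[0,0,2],"rot":[0,0,0]},{"xyz":[0,0,3],"rot":[0,0,0]},{"xyz":[0,0,3],"rot":[0,0,0]}]'
```

```text
t: 6.65
ee_pos: [643.0, 126.3, 70.5]
orientation: [-2.232, -2.21, -0.001]
ft_force: [-10.4, 5.9, 19.0]
width: 11.4
grasp_force: 30.0
```

```bash
python3 -m inch '[{"xyz":[0,0,-2],"rot":[0,0,0]},{"xyz":[0,0,-2],"rot":[0,0,0]},{"xyz":[0,0,-2],"rot":[0,0,0]},{"xyz":[0,0,-2],"rot":[0,0,0]},{"xyz":[0,0,-2],"rot":[0,0,0]},{"xyz":[0,0,-2],"rot":[0,0,0]}]' 120
python3 -m inch '[{"xyz":[0,0,-10],"rot":[0,0,0]},{"xyz":[0,0,-30],"rot":[0,0,0]},{"xyz":[0,0,-55],"rot":[0,0,0]},{"xyz":[0,0,-80],"rot":[0,0,0]},{"xyz":[-10,0,-100],"rot":[0,0,0]},{"xyz":[-30,0,-110],"rot":[0,0,0]},{"xyz":[-30,0,-110],"rot":[0,0,0]},{"xyz":[-30,0,-110],"rot":[0,0,0]}]'
python3 - <<'E'
from h import *
from workcell import ctrl
import cv2
m=ctrl.camera_model("wrist"); a=ctrl.get_image("wrist")[:,:,::-1].copy()
v=[550.8,187.3,-.0096]
for p in proj(m,jig(v,[[92,-26,90],[92,-82,90],[50,0,109]])): print(p.round(1)); cv2.circle(a,tuple(int(t) for t in p),2,(0,255,0),-1)
cv2.imwrite("pics/w2.png",a)
cv2.imwrite("pics/s2.png",cv2.resize(ctrl.get_image("side")[170:290,210:370,::-1],None,fx=4,fy=4))
E
```

```text
t: 7.15
ee_pos: [642.7, 124.9, 69.4]
orientation: [-2.233, -2.21, 0.001]
ft_force: [0.7, -0.7, -0.4]
width: 45.2
grasp_force: 0.0
t: 7.82
ee_pos: [642.8, 94.6, 181.0]
orientation: [2.233, 2.208, 0.002]
ft_force: [0.6, 0.0, -0.2]
width: 46.5
grasp_force: 0.0
[321.5 142.4]
[321.9 234.3]
[242.7  92.6]
```

View pics/w2.png

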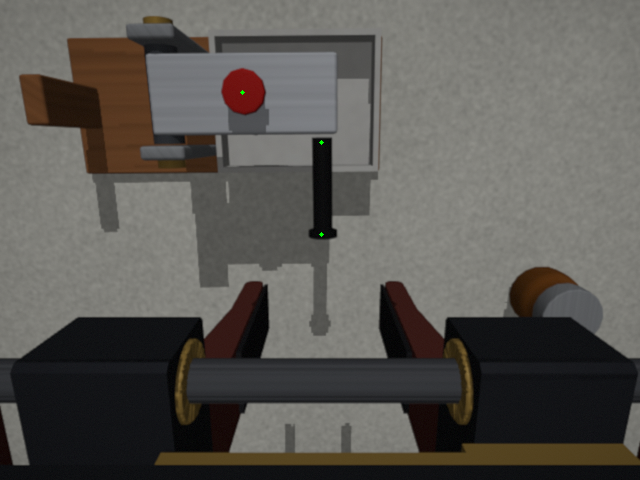

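View pics/s2.png

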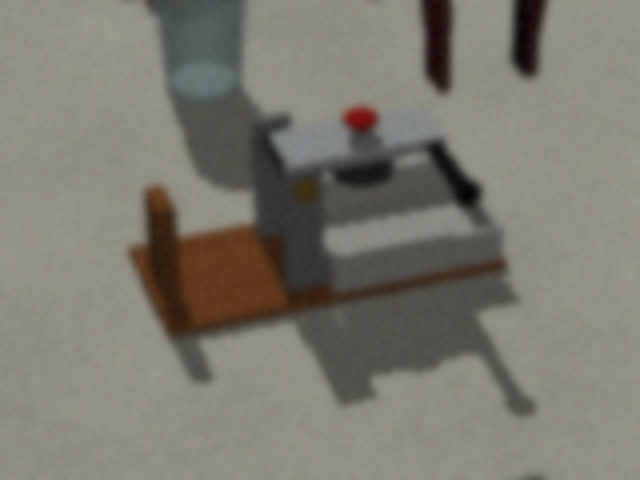

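The cup is fully over and the ring is not in the tray. The button is at (243,92), matching the prediction. I'll close the fingers and move above it.

```bash
python3 -m inch '[{"xyz":[15,-7,0],"rot":[0,0,0]},{"xyz":[35,-16,0],"rot":[0,0,0]},{"xyz":[55,-25,0],"rot":[0,0,0]},{"xyz":[75,-34,0],"rot":[0,0,0]},{"xyz":[87,-39,10],"rot":[0,0,0]},{"xyz":[92,-42,25],"rot":[0,0,0]},{"xyz":[92,-42,40],"rot":[0,0,0]},{"xyz":[92,-42,52],"rot":[0,0,0]},{"xyz":[92,-42,58],"rot":[0,0,0]},{"xyz":[92,-42,58],"rot":[0,0,0]},{"xyz":[92,-42,58],"rot":[0,0,0]}]' 255
```

```text
t: 8.83
ee_pos: [601.1, 187.5, 121.2]
orientation: [-2.232, -2.21, 0.001]
ft_force: [0.1, 0.3, 0.2]
width: 0.3
grasp_force: 0.0
```

```bash
python3 -m inch '[{"xyz":[0,0,5],"rot":[0,0,0]},{"xyz":[0,0,10],"rot":[0,0,0]},{"xyz":[0,0,13],"rot":[0,0,0]},{"xyz":[0,0,16],"rot":[0,0,0]},{"xyz":[0,0,18],"rot":[0,0,0]},{"xyz":[0,0,20],"rot":[0,0,0]},{"xyz":[0,0,21],"rot":[0,0,0]},{"xyz":[0,0,21],"rot":[0,0,0]},{"xyz":[0,0,21],"rot":[0,0,0]}]'
```

```text
t: 9.58
ee_pos: [601.6, 187.5, 101.3]
orientation: [2.232, 2.21, 0.001]
ft_force: [-0.5, -1.5, 6.7]
width: 0.4
grasp_force: 3.2
```

```bash
python3 -m inch '[{"xyz":[0,0,1],"rot":[0,0,0]},{"xyz":[0,0,2],"rot":[0,0,0]},{"xyz":[0,0,3],"rot":[0,0,0]},{"xyz":[0,0,3],"rot":[0,0,0]},{"xyz":[0,0,3],"rot":[0,0,0]}]'
```

```text
t: 10.0
ee_pos: [601.7, 187.5, 100.8]
orientation: [2.232, 2.21, 0.002]
ft_force: [-8.1, -4.3, 26.2]
width: 0.3
grasp_force: 13.0
```

Solid contact at 26 N with almost no further travel means the button is right down. I'll retreat and look for the ring.

```bash
python3 -m inch '[{"xyz":[0,0,-5],"rot":[0,0,0]},{"xyz":[0,0,-15],"rot":[0,0,0]},{"xyz":[0,0,-35],"rot":[0,0,0]},{"xyz":[0,0,-60],"rot":[0,0,0]},{"xyz":[-20,0,-90],"rot":[0,0,0]},{"xyz":[-50,0,-110],"rot":[0,0,0]},{"xyz":[-80,0,-120],"rot":[0,0,0]},{"xyz":[-110,0,-120],"rot":[0,0,0]},{"xyz":[-110,0,-120],"rot":[0,0,0]},{"xyz":[-110,0,-120],"rot":[0,0,0]}]'
python3 - <<'E'
from workcell import ctrl
import cv2,numpy as np
s=cv2.resize(ctrl.get_image("side")[185:265,225:345,::-1],(780,300) and (420,280),interpolation=cv2.INTER_CUBIC)
w=cv2.resize(ctrl.get_image("wrist")[0:260,0:500,::-1],(538,280))
t=cv2.resize(ctrl.get_image("top")[180:305,185:265,::-1],(179,280))
top=np.hstack([s,t]); b=np.zeros((560,599,3),'uint8'); b[:280,:]=top; b[280:,:538]=w
cv2.imwrite("pics/f.png",np.clip(b*1.3,0,255).astype('uint8'))
E
```

```text
t: 10.83
ee_pos: [600.0, 76.5, 217.9]
orientation: [-2.235, -2.207, -0.0]
ft_force: [0.3, -0.1, -0.2]
width: 0.6
grasp_force: 0.0
```

View pics/f.png

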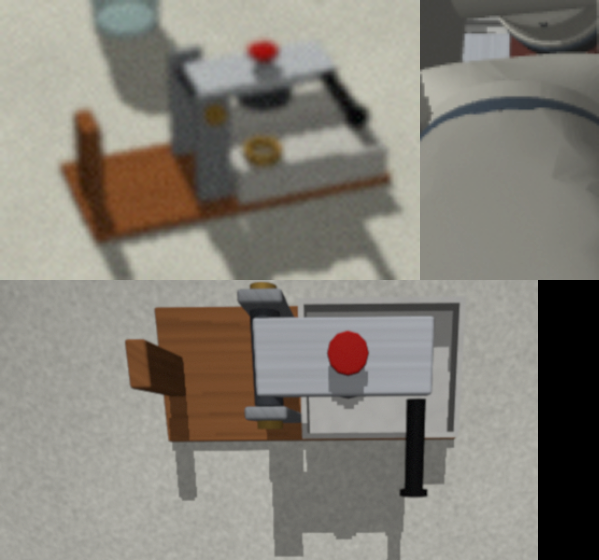

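The side crop at (262,150) shows the brass ring lying in the white tray. The cup is still turned over, and the robot is clear.

```bash
python3 -c "
from workcell import ctrl
print(ctrl.close_job())"
```

```text
the job is handed in; nothing more can be done
None
```

The brass ring's cup is turned fully over, its button was pressed right down, and the ring dropped into the white tray; the robot is clear, I didn't touch the steel-ring jig or the other things, and I handed the job in at about 11 s.

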